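Set a carved border strip to the flip stop for sawing

ROBOT

A 7-joint arm with a two-finger parallel gripper is mounted at the origin on the work surface. World frame = base frame: x ahead of the robot, y to its left, z up, the work surface at z = 0. Lengths are in m, angles in rad, forces in N, time in s.
With the tool pointing down it reaches from about 0.425 to 0.925 m from the base axis. Payload 6.8 kg.
Tool frame: the origin (TCP) lies at the centre of the arm's flange, where the gripper is bolted on; the fingertips stand 173 mm ahead of it and the grasp point (between the pads) lies 155 mm ahead of it (r.hold_point_z is the distance from the TCP to the grasp point, in m); z points along the fingers, x is the direction in which the jaws open and shut, and the axes are right-handed (so a half turn about z gives the same grasp; the last joint's range is limited). The gripper opens to 85 mm and grips with 20 to 120 N. Pads are 22 mm wide; open, the fingers measure 114 mm over their backs; the gripper's body (76 mm by 85 mm) begins 54 mm behind the grasp point. The pads swing forward as they close: fully open they stand 13 mm farther back than shut.
Start: joints at [1.202, 0.477, 0.022, 1.555, -0.011, 1.109, -0.083], TCP at [0.174, -0.652, 0.405] pointing down, gripper open.
Joint ranges: [-2.96, 2.96], [-0.34, 2.1], [-1.41, 1.46], [0.24, 2.44], [-1.37, 4.51], [0.17, 1.92], [-2.96, 2.96]. Speed limits (rad/s): [2.39, 2.39, 3.14, 3.14, 3.14, 3.14, 3.14].

INTERFACE

Orientations are given as a rotation vector (axis times angle).
In Python, from bench import r gives the robot as it stands.
- The arm moves only by the tool apply_moves, never from a script. Its arguments are lists of equal length, an entry for each row: "dp": the shift along the tool's x, y, z scaled (see below), a list of three; "twist": the turn, a rotation vector about the tool's x, y, z scaled (see below), a list of three; "jaw": the closure in counts, from 0 (fully open) to 255 (shut). In form: {"dp": [[x, y, z], ...], "twist": [[rx, ry, rz], ...], "jaw": [jaw, ...]}. A call has 1 to 20 rows; each row shifts and turns the pose as measured when the row begins, along the tool's axes as they then stand; what a row does not reach is not made up. The controller multiplies each number of a shift by 12 cm and each number of a turn by 120 degrees. A row lasts 1/10 s, in which the tool goes at most 50 mm and 8.59 degrees, less where a joint would pass 70% of its speed; a pose out of reach is approached as far as the arm can. A call with a number of a shift or a turn outside -1 to 1 is refused whole. A call with a gripper value outside its range is refused whole. The fingers move at their own pace and stop on an object; "grip_force" is the grip in N (left out, the last holds). Time passes only in rows, so rows that do not move let the fingers close. It gives the time, the measured TCP pose, the force and the opening at its end, in the units of the state.
- r.get_obs(): the state, without advancing time (a new reading comes with each control period).
- r.grab_frame(name): name is "scene" or "top" or "wrist"; returns a dict with "color" (384x512x3 uint8, red, green, blue), "z_map" (384x512 float32, m along the optical axis (not along the pixel's ray), 0 where there is no reading), "intrinsics" (3x3 intrinsics, pixels), "dist_coeffs" ([k1, k2, p1, p2, k3] as OpenCV has them; the pictures are not rectified), "R" (3x3) and "t" (3): a world point X has camera coordinates R X + t; the wrist camera has in their place "hand_eye" (4x4, takes a point from camera to tool coordinates, whose origin is the TCP and whose axes are the tool frame's). Camera axes: x right, y down, z forward; pixel columns grow to the right and rows downward; lengths in m; the calibration is good to about 2 mm. A picture is of the moment at which its call begins: read the wrist's pose just before it.
- r.hand_in(): hands the job in, once; it reports no verdict.
The state is a dict: "clock": time; "joints": joint angles; "qvel": joint speeds; "tau": joint torques, N m; "tcp_pos": TCP position; "orientation": TCP orientation; "contact_force": force on the tool from outside, world axes, zero at the start; "moment": the same for the moment, N m; "grip_width": finger opening in m.
Only numpy, scipy, OpenCV 4.12 (cv2) and the standard library are available. Lean on these libraries where they do the work, as an engineer would, in place of code of your own. Each camera call takes 0.05 s, during which the arm holds its last target.

TASK

Set up the carved border strip for its saw cut, pushing everything with the fingers and never picking anything up. Flip the red stop on the fence over to the front so that it hangs fully down, push the standing strip over onto its plain back so that its carving faces up, and push it flat against the fence with its left end touching the red stop. Leave the blue stop up and the other things on the bench where they are.

Things in the scene. Friction and masses are not known exactly. Their poses are not given: they have to be found in the camera images.
- board: Crosscut board fixed on the bench: plywood bed 18 mm thick, on it an aluminium fence 45 mm high, 25 mm thick, full length. Origin on the bench, under the fence's front face, at the saw kerf (dark line across the bed). x across the fence away from the robot, y left along the fence, z up. The bed reaches 165 mm in front of the fence face, 400 mm left and 340 mm right of the kerf
- strip: Loose carved border strip 300 x 64 x 20 mm, 260 g. Origin: centre of its plain back; y along it to its left end, z out of the carved face, x across its width. Starts standing 64 mm tall on a long edge on the bed, its back 80 to 140 mm in front of the fence, carving to the robot, x up; pushed near the top it tips towards the fence. Lying on its back: origin at bed height, z up, x to the fence
- strip_end (a point): Point on the strip: middle of the plain-back edge of its left end face, 150 mm from its origin along its y. That end face should come against the working face of the red stop
- red_stop: Fixed steel carriage of the red flip stop on the fence, 52 mm wide (y -17 to 35 mm), up to 71 mm above the bed; a knob behind it, 38 mm high, reaches x = 54 mm. Origin: on the bed, at the fence's front face, in the plane of the stop's working face, the right (-y) side of its red arm; axes as the board's. Hinge axis along y at x = -10, z = 62 mm; arm 18 mm wide (y 0 to 18), 12 thick, 58 long
- red_arm (a joint): Hinge of the red arm (rad). 3.665 = up: leaning 0.52 rad back past upright, away from the robot, its end 113 mm above the bed, 20 mm behind the fence's front face; 3.14 = upright; 0 = fully down, hanging 4 to 16 mm in front of the fence, lower end 4 mm above the bed. Turns over the top to the front; past upright it falls by itself in about 1 s and stays down. It starts up.
- red_arm_tip (a point): middle of the free end of the red stop's arm, 58 mm from its hinge
- blue_stop: Fixed steel carriage of the blue flip stop on the fence, 52 mm wide (y -17 to 35 mm), up to 71 mm above the bed; a knob behind it, 38 mm high, reaches x = 54 mm. Origin: on the bed, at the fence's front face, in the plane of the stop's working face, the right (-y) side of its blue arm; axes as the board's. Hinge axis along y at x = -10, z = 62 mm; arm 18 mm wide (y 0 to 18), 12 thick, 58 long
- blue_arm (a joint): Hinge of the blue arm (rad). 3.665 = up: leaning 0.52 rad back past upright, away from the robot, its end 113 mm above the bed, 20 mm behind the fence's front face; 3.14 = upright; 0 = fully down, hanging 4 to 16 mm in front of the fence, lower end 4 mm above the bed. Turns over the top to the front; past upright it falls by itself in about 1 s and stays down. It starts up and must stay up.
- cut_piece: a finished short piece of the same carved border, 64 x 75 x 20 mm, lying on the left end of the crosscut board; origin at the centre of its underside
- gouge_red: carving gouge with a red handle, about 225 mm long and 25 mm thick, lying on the bench in front of the crosscut board; origin on the bench under its handle, x towards its blade
- gouge_blue: the same with a blue handle, lying behind the right part of the fence
- gouge_boxwood: the same with a pale wooden handle, in front of the board
- mallet: dark round carver's mallet standing on its head at the right, 216 mm tall, 92 mm across; origin at the centre of its underside
- set_square: triangular aluminium set square with a dark wooden stock, about 170 x 160 mm, lying flat on the bench beyond the left end of the board; origin at the middle of its stock's underside
- pull_saw: pull saw with a cork-coloured handle and a brass back, about 490 mm long and 24 mm thick, lying on the bench behind the fence along y; origin near the joint of handle and blade
- glue_bottle: white glue bottle with an orange cap, 60 mm across, 170 mm tall, standing behind the right end of the crosscut board; origin at the centre of its underside

How it is judged:
At the end, for the whole second after the job is handed in: The red arm hangs within 0.08 rad of fully down and the blue arm is up (joint above 3.3 rad). The strip lies still and flat on the bed with its carved face up, its long edge within 3.5 mm of the fence and parallel to it within 0.02 rad, its left end within 3.5 mm of the red stop's working face (value of joint red_arm below 0.08 rad and value of joint blue_arm above 3.3 rad and angle between strip's own z axis and vertical below 0.06 rad and z of strip in the frame of red_stop between -0.003 and 0.003 m and x of strip in the frame of red_stop between -0.0355 and -0.029 m and angle between the y axis of strip and the y axis of board, either way round below 0.02 rad and y of strip_end in the frame of red_stop between -0.0035 and 0.0025 m and linear speed of strip below 0.01 m/s); the robot touches nothing.
It fails at once if the strip is picked up: lifted about 15 mm while standing or 25 mm while lying (height (world z) of strip above 0.066 m or (angle between strip's own z axis and vertical below 0.5 rad and height (world z) of strip above 0.043 m)).
It fails at once if the blue stop is flipped off its up position (value of joint blue_arm below 3.2 rad).
It fails at once if a gouge, the set square or the saw is pushed more than 25 mm (distance of any of gouge_red, gouge_blue, gouge_boxwood, set_square, pull_saw from where it was at the start of the episode above 0.025 m).
It fails at once if the mallet or the glue bottle is pushed more than 25 mm or tipped over (distance of any of mallet, glue_bottle from where it was at the start of the episode above 0.025 m or angle between any of mallet, glue_bottle's own z axis and vertical above 0.5 rad).
It fails at once if the cut piece is pushed more than 25 mm (distance of cut_piece from where it was at the start of the episode above 0.025 m).
It also fails if it takes over 59 s, if anything falls off the work surface, if the arm or the gripper's body presses on something with over 40 N, if the wrist force passes 120 N, or if a joint passes its speed limit or range.

## Working session

There is one attempt and no reset: what is moved stays moved. The work goes in short steps, Python scripts to look and compute and a tool call to move; the robot and the scene stay as the last step left them, time stands still between calls to the robot, and variables do not carry over. Pictures are saved under pics/ and viewed, and the job is handed in when it is done.

Besides the shell and the picture viewer there is one more tool, called as a command line: name --argument value ..., lists and objects as JSON in quotes. apply_moves: Moves the arm, as the interface text tells. Shifts and turns lie within -1 to 1; 1 stands for 12 cm of shift or 120 degrees of turn. Its arguments: {"type":"object","properties":{"dp":{"type":"array"},"twist":{"type":"array"},"jaw":{"type":"array"},"grip_force":{"type":"number"}},"required":["dp","twist","jaw"]}

```bash
ls; mkdir -p pics; python3 - <<'E'
from bench import r
import cv2, numpy as np, pickle
o=r.get_obs(); print({k:np.round(v,3) for k,v in o.items()})
for n in ["scene","top"]:
    f=r.grab_frame(n); pickle.dump(f,open(f"{n}0.pkl","wb"))
    cv2.imwrite(f"pics/{n}0.png",f["color"][:,:,::-1])
    print(n,f["intrinsics"],f["dist_coeffs"],f["R"],f["t"])
E
```

```text
pics
{'clock': np.float64(0.0), 'joints': array([ 1.202,  0.478,  0.022,  1.556, -0.012,  1.109, -0.083]), 'qvel': array([-0.   ,  0.001, -0.   , -0.001,  0.001,  0.001,  0.001]), 'tau': array([-0.0000e+00, -5.9646e+01,  1.6080e+00, -2.8120e+01,  1.2000e-02,
        9.0000e-03, -0.0000e+00]), 'tcp_pos': array([ 0.174, -0.652,  0.404]), 'orientation': array([-2.491e+00,  1.913e+00,  2.000e-03]), 'contact_force': array([ 0.085, -0.04 ,  0.074]), 'moment': array([ 0.06 , -0.031,  0.01 ]), 'grip_width': np.float64(0.086)}
scene [[420.87020763   0.         262.69684877]
 [  0.         420.87020763 186.38429731]
 [  0.           0.           1.        ]] [-0.05732842  0.          0.          0.          0.        ] [[-0.39163058  0.92011528  0.00365451]
 [ 0.66723606  0.28672747 -0.68744701]
 [-0.63357835 -0.26678685 -0.72622535]] [ 0.1931091  -0.30915002  1.65699863]
top [[421.70921609   0.         258.09320953]
 [  0.         421.70921609 191.60176448]
 [  0.           0.           1.        ]] [0.04429446 0.         0.         0.         0.        ] [[-0.02208665 -0.99965797  0.01400468]
 [-0.99136916  0.02008856 -0.12955166]
 [ 0.12922602 -0.01674517 -0.99147377]] [0.03300047 0.54358035 1.45661677]
```

View pics/scene0.png

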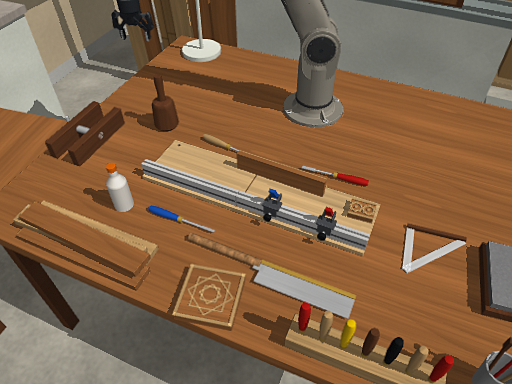

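View pics/top0.png

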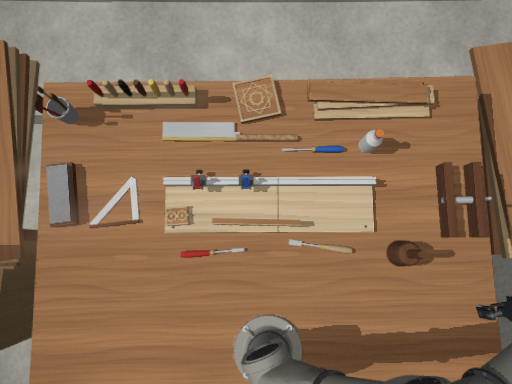

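```bash
cat > h.py <<'E'
import cv2, numpy as np, pickle
def cloud(f):
    K=f["intrinsics"];d=np.array(f["dist_coeffs"]);z=f["z_map"];h,w=z.shape
    u,v=np.meshgrid(np.arange(w),np.arange(h))
    p=cv2.undistortPoints(np.stack([u,v],-1).reshape(-1,1,2).astype(np.float64),K,d).reshape(h,w,2)
    c=np.dstack([p*z[...,None],z])
    if "R" in f: X=(c-np.array(f["t"]))@np.array(f["R"])
    else: X=c
    X[z==0]=np.nan
    return X
def proj(f,P):
    q,_=cv2.projectPoints(np.array(P,float).reshape(-1,1,3),cv2.Rodrigues(np.array(f["R"]))[0],np.array(f["t"]),f["intrinsics"],np.array(f["dist_coeffs"]))
    return q.reshape(-1,2)
E
python3 - <<'E'
from h import *
f=pickle.load(open("top0.pkl","rb")); X=cloud(f)
c=f["color"][150:275,150:390]
cv2.imwrite("pics/topc.png",cv2.resize(c,None,fx=3.3,fy=3.3,interpolation=cv2.INTER_CUBIC)[:,:,::-1])
def show(n,rows,cols):
    print(n); 
    for rr in rows: print(rr,[tuple(np.round(X[rr,cc]*1000).astype(int)) for cc in cols])
show("table",[300],[100,200,400])
show("fence",[178,180,181,182,184,186],[170,220,300,370])
show("bed",[200,210,230],[170,205,260,340,370])
show("strip",[218,219,220,221,222,223,224,225],[215,240,265,290,305])
show("red",range(170,190),[199])
g=pickle.load(open("scene0.pkl","rb"));
cv2.imwrite("pics/scenec.png",cv2.resize(g["color"][125:260,130:390],None,fx=3,fy=3,interpolation=cv2.INTER_CUBIC)[:,:,::-1])
E
```

```text
table
300 [(np.int64(182), np.int64(576), np.int64(0)), (np.int64(172), np.int64(232), np.int64(0)), (np.int64(157), np.int64(-466), np.int64(0))]
fence
178 [(np.int64(594), np.int64(326), np.int64(63)), (np.int64(591), np.int64(153), np.int64(63)), (np.int64(585), np.int64(-125), np.int64(64)), (np.int64(581), np.int64(-371), np.int64(57))]
180 [(np.int64(589), np.int64(329), np.int64(52)), (np.int64(585), np.int64(154), np.int64(55)), (np.int64(579), np.int64(-126), np.int64(56)), (np.int64(574), np.int64(-370), np.int64(58))]
181 [(np.int64(585), np.int64(328), np.int64(52)), (np.int64(581), np.int64(154), np.int64(56)), (np.int64(576), np.int64(-126), np.int64(53)), (np.int64(571), np.int64(-370), np.int64(58))]
182 [(np.int64(581), np.int64(327), np.int64(58)), (np.int64(577), np.int64(154), np.int64(63)), (np.int64(571), np.int64(-125), np.int64(62)), (np.int64(566), np.int64(-368), np.int64(65))]
184 [(np.int64(573), np.int64(326), np.int64(64)), (np.int64(570), np.int64(154), np.int64(63)), (np.int64(566), np.int64(-126), np.int64(54)), (np.int64(560), np.int64(-370), np.int6
[... 3115 characters left out ...]
p.int64(219), np.int64(122))]
177 [(np.int64(587), np.int64(219), np.int64(118))]
178 [(np.int64(583), np.int64(220), np.int64(117))]
179 [(np.int64(579), np.int64(219), np.int64(124))]
180 [(np.int64(577), np.int64(220), np.int64(116))]
181 [(np.int64(574), np.int64(220), np.int64(114))]
182 [(np.int64(571), np.int64(221), np.int64(109))]
183 [(np.int64(568), np.int64(221), np.int64(106))]
184 [(np.int64(565), np.int64(222), np.int64(101))]
185 [(np.int64(563), np.int64(222), np.int64(96))]
186 [(np.int64(561), np.int64(223), np.int64(88))]
187 [(np.int64(558), np.int64(224), np.int64(84))]
188 [(np.int64(554), np.int64(224), np.int64(83))]
189 [(np.int64(561), np.int64(233), np.int64(13))]
```

View pics/topc.png

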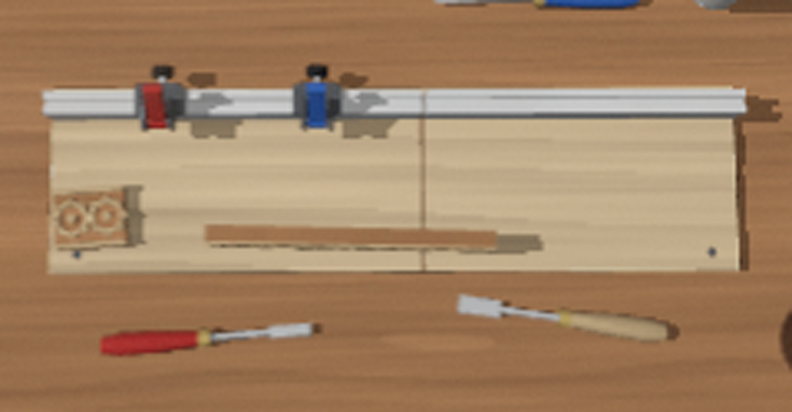

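View pics/scenec.png

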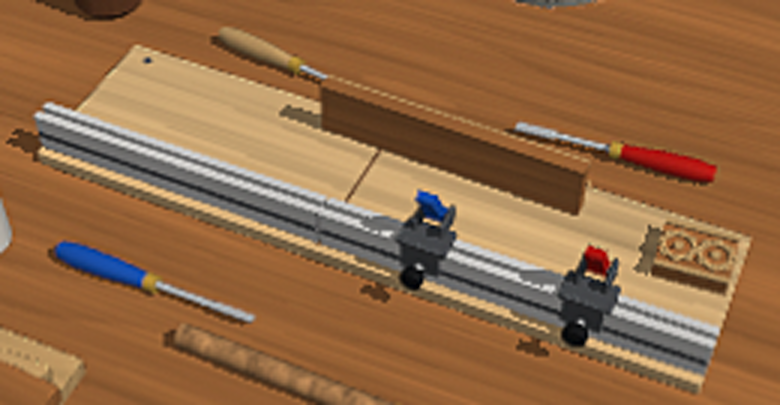

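```bash
cat >> h.py <<'E'
def ray(f,uv,z):
    K=f["intrinsics"];p=cv2.undistortPoints(np.array(uv,float).reshape(-1,1,2),K,np.array(f["dist_coeffs"])).reshape(-1,2)
    d=np.c_[p,np.ones(len(p))]@np.array(f["R"]); o=-np.array(f["R"]).T@np.array(f["t"])
    s=(z-o[2])/d[:,2]; return o+d*s[:,None]
E
python3 - <<'E'
from h import *
f=pickle.load(open("top0.pkl","rb")); c=f["color"].astype(float)
g=c.mean(2)
# fence front edge: print column profile
for col in [180,220,300,340]: print(col,[ (i,int(g[i,col]),int(c[i,col,0]-c[i,col,2])) for i in range(174,192)])
# strip column
for col in [230,270]: print(col,[ (i,int(g[i,col]),int(c[i,col,0]-c[i,col,2])) for i in range(214,230)])
for row in [220,221,222]: print(row,[ (i,c[row,i].astype(int).tolist()) for i in list(range(208,217))+list(range(296,304))])
for row in [177,180,183]: print(row,[ (i,c[row,i].astype(int).tolist()) for i in range(190,208)])
E
```

```text
180 [(174, 119, 77), (175, 123, 78), (176, 105, 66), (177, 187, 26), (178, 195, 3), (179, 195, 2), (180, 176, 1), (181, 194, 2), (182, 195, 1), (183, 194, 1), (184, 156, 1), (185, 101, 5), (186, 146, 41), (187, 163, 53), (188, 164, 55), (189, 171, 53), (190, 177, 57), (191, 180, 55)]
220 [(174, 116, 76), (175, 118, 80), (176, 121, 73), (177, 196, 12), (178, 200, 1), (179, 182, 0), (180, 158, 1), (181, 178, 0), (182, 200, 0), (183, 200, 0), (184, 161, 0), (185, 98, 0), (186, 107, 29), (187, 111, 40), (188, 111, 43), (189, 116, 44), (190, 117, 43), (191, 112, 41)]
300 [(174, 123, 84), (175, 114, 79), (176, 126, 65), (177, 192, 2), (178, 195, 0), (179, 155, 0), (180, 193, -1), (181, 197, 0), (182, 196, 0), (183, 197, 0), (184, 133, 0), (185, 93, -2), (186, 166, 52), (187, 174, 54), (188, 173, 54), (189, 173, 55), (190, 174, 56), (191, 173, 54)]
340 [(174, 123, 81), (175, 126, 82), (176, 157, 62), (177, 196, 2), (178, 197, 0), (179, 166, 0), (180, 195, 1), (181, 198, 0), (182, 199, 0), (183, 199, 0), (184, 111, -1), (185, 88, 4), (186, 166, 53), (187, 170, 52), (188, 168, 54), (189, 169,
[... 2271 characters left out ...]
, 50, 44]), (195, [129, 45, 39]), (196, [127, 44, 37]), (197, [128, 45, 39]), (198, [112, 42, 38]), (199, [86, 58, 57]), (200, [76, 69, 70]), (201, [64, 62, 63]), (202, [58, 56, 57]), (203, [59, 57, 57]), (204, [66, 63, 65]), (205, [72, 70, 71]), (206, [108, 107, 107]), (207, [132, 134, 132])]
183 [(190, [171, 170, 170]), (191, [107, 108, 110]), (192, [108, 108, 111]), (193, [101, 100, 102]), (194, [99, 48, 46]), (195, [128, 44, 38]), (196, [129, 44, 39]), (197, [128, 42, 37]), (198, [125, 40, 33]), (199, [107, 48, 43]), (200, [69, 56, 56]), (201, [54, 54, 52]), (202, [52, 53, 51]), (203, [53, 54, 53]), (204, [58, 59, 59]), (205, [71, 71, 72]), (206, [116, 115, 115]), (207, [139, 138, 138])]
```

```bash
python3 - <<'E'
from h import *
f=pickle.load(open("top0.pkl","rb")); c=f["color"].astype(float)
g=c.mean(2)
P=[];B=[]
for col in list(range(168,186))+list(range(212,236))+list(range(258,370)):
    for i in range(182,187):
        if g[i,col]>146>=g[i+1,col]:
            P.append((col,i+(g[i,col]-146)/(g[i,col]-g[i+1,col])));break
X=ray(f,P,0.063); k=np.polyfit(X[:,1],X[:,0],1); res=X[:,0]-np.polyval(k,X[:,1])
m=abs(res)<.002;k=np.polyfit(X[m,1],X[m,0],1);print("fence face x = %.4f + %.4f y"%(k[1],k[0]),res[m].std(),m.mean())
def e(u,v,z): return np.round(ray(f,[(u,v)],z)[0]*1000,1)
print("strip L",e(211.9,221,.082),"R",e(300.1,221,.082))
for col in (230,270): 
  pass
print("strip back/top edges col230",e(230,217.95,.082),e(230,223.4,.082)," col270",e(270,218.9,.082),e(270,224.4,.082))
print("carr L,R at z.089",e(190.6,183,.089),e(206,183,.089), e(190.6,178,.063),e(206.2,178,.063))
print("red arm tip edges z.125 row177",e(192.8,177,.125),e(198.4,177,.125)," row183 z.107",e(193.9,183,.107),e(199.3,183,.107))
print("blue", [ (i,c[180,i].astype(int).tolist()) for i in range(237,256)])
print("kerf",[ (i,int(g[200,i])) for i in range(273,284)])
print("cut",e(165,208,.038),e(188,224,.038))
E
```

```text
fence face x = 0.5672 + 0.0164 y 0.00034242212930349656 1.0
strip L [440.8 180.9  82. ] R [ 434.5 -118.2   82. ]
strip back/top edges col230 [449.8 119.6  82. ] [431.4 119.8  82. ]  col270 [443.7 -16.1  82. ] [425.1 -15.6  82. ]
carr L,R at z.089 [571.3 251.6  89. ] [570.3 199.3  89. ] [592.9 255.3  63. ] [591.9 201.3  63. ]
red arm tip edges z.125 row177 [585.8 239.1 125. ] [585.5 220.5 125. ]  row183 z.107 [568.3 238.  107. ] [568.  219.9 107. ]
blue [(237, [176, 176, 176]), (238, [154, 155, 156]), (239, [91, 92, 96]), (240, [83, 84, 88]), (241, [76, 78, 81]), (242, [65, 68, 79]), (243, [43, 63, 104]), (244, [36, 67, 127]), (245, [33, 66, 127]), (246, [34, 65, 124]), (247, [33, 64, 123]), (248, [52, 67, 105]), (249, [64, 66, 67]), (250, [51, 51, 55]), (251, [53, 54, 57]), (252, [59, 59, 64]), (253, [105, 107, 107]), (254, [139, 141, 141]), (255, [143, 143, 143])]
kerf [(273, 165), (274, 165), (275, 165), (276, 166), (277, 146), (278, 134), (279, 165), (280, 165), (281, 164), (282, 165), (283, 167)]
cut [492.6 348.1  38. ] [435.  268.1  38. ]
```

apply_moves --dp '[[0,0,-0.2],[0,0,-0.2],[-0.18,-0.33,0],[-0.18,-0.33,0],[-0.18,-0.33,0],[-0.18,-0.33,0],[-0.18,-0.33,0],[-0.18,-0.33,0],[-0.18,-0.33,0]]' --twist '[[0,0,0.067],[0,0,0.067],[0,0,0],[0,0,0],[0,0,0],[0,0,0],[0,0,0],[0,0,0],[0,0,0]]' --jaw '[255,255,255,255,255,255,255,255,255]'

```text
clock: 1.0
tcp_pos: [0.4558, -0.511, 0.448]
orientation: [2.163, -2.275, -0.017]
contact_force: [-0.1, -0.3, -1.0]
grip_width: 0.0001
```

apply_moves --dp '[[-0.385,-0.09,0],[-0.385,-0.09,0],[-0.385,-0.09,0],[-0.385,-0.09,0],[-0.385,-0.09,0],[-0.385,-0.09,0],[-0.385,-0.09,0],[-0.385,-0.09,0],[-0.385,-0.09,0],[-0.385,-0.09,0],[-0.385,-0.09,0],[-0.385,-0.09,0],[-0.385,-0.09,0],[-0.385,-0.09,0],[-0.385,-0.09,0],[-0.385,-0.09,0],[0,0,0]]' --twist '[[0,0,-0.015],[0,0,0],[0,0,0],[0,0,0],[0,0,0],[0,0,0],[0,0,0],[0,0,0],[0,0,0],[0,0,0],[0,0,0],[0,0,0],[0,0,0],[0,0,0],[0,0,0],[0,0,0],[0,0,0]]' --jaw '[255,255,255,255,255,255,255,255,255,255,255,255,255,255,255,255,255]'

```text
clock: 2.7
tcp_pos: [0.6463, 0.2624, 0.4422]
orientation: [2.208, -2.225, -0.035]
contact_force: [-0.6, 0.6, 0.1]
grip_width: -0.0
```

```bash
cat >> h.py <<'E'
from scipy.spatial.transform import Rotation as Ro
def plan(o,tip=None,L=0.173,pos=None,Rd=None):
    """dp total (tool units) to bring tip to world point; and twist to Rd"""
    R=Ro.from_rotvec(o["orientation"]); M=R.as_matrix(); p=np.array(o["tcp_pos"])
    t=p+M[:,2]*L
    print("clk %.2f tip"%o["clock"],np.round(t,4),"xang %.2f"%np.degrees(np.arctan2(M[1,0],M[0,0])),"z",np.round(M[:,2],3),"F",np.round(o["contact_force"],1),"w",round(float(o["grip_width"]),4))
    if Rd is None: Rd=DN
    tw=(R.inv()*Ro.from_matrix(Rd)).as_rotvec(); print("twist units",np.round(np.degrees(tw)/120,4))
    if tip is not None:
        print("dp units",np.round(M.T@(np.array(tip)-t)/0.12,3))
a=0.0164
DN=np.array([[-a,-1,0],[-1,a,0],[0,0,-1]]).T; DN/=np.sqrt(1+a*a); DN[:,2]=[0,0,-1]
E
python3 - <<'E'
from h import *; from bench import r
o=r.get_obs(); plan(o,[.63,.228,.107])
f=r.grab_frame("wrist"); pickle.dump((o,f),open("w1.pkl","wb"))
cv2.imwrite("pics/w1.png",f["color"][:,:,::-1])
f=r.grab_frame("scene"); cv2.imwrite("pics/s1.png",f["color"][:,:,::-1])
E
```

```text
clk 2.70 tip [0.6427 0.2643 0.2692] xang -90.44 z [-0.021  0.011 -1.   ] F [-0.6  0.6  0.1] w -0.0
twist units [0.0099 0.0052 0.0042]
dp units [0.318 0.076 1.35 ]
```

View pics/w1.png

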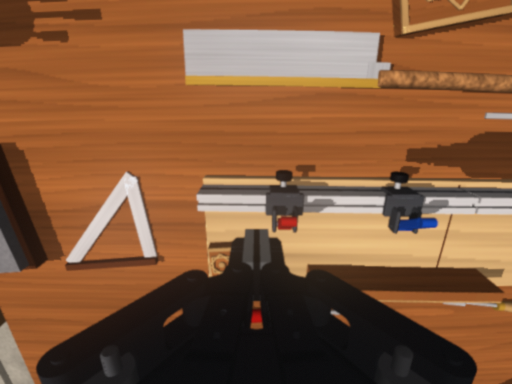

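View pics/s1.png

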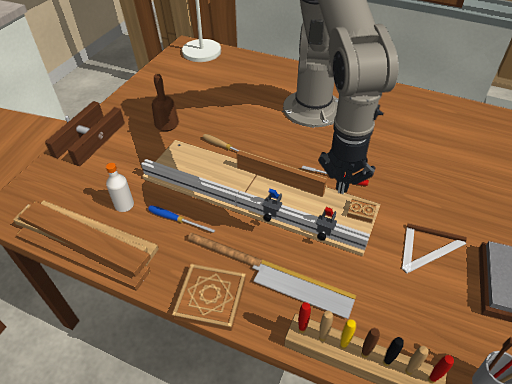

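```bash
python3 - <<'E'
from h import *
f=pickle.load(open("scene0.pkl","rb"))
print(proj(f,[[.6427,.2643,.2692],[.59,.228,.13],[.5672+.0036,.218,.018]]))
E
```

```text
[[341.92604038 190.82605919]
 [326.89335559 208.93394278]
 [321.12188317 228.20470915]]
```

apply_moves --dp '[[0.318,0.076,0.1],[0,0,0],[0,0,0.3],[0,0,0.3],[0,0,0.3],[0,0,0.2],[0,0,0]]' --twist '[[0.01,0.005,0.004],[0,0,0],[0,0,0],[0,0,0],[0,0,0],[0,0,0],[0,0,0]]' --jaw '[255,255,255,255,255,255,255]'

```text
clock: 3.5
tcp_pos: [0.6389, 0.1982, 0.2949]
orientation: [2.168, -2.263, 0.021]
contact_force: [-0.6, -0.5, -0.6]
grip_width: -0.0002
```

```bash
python3 - <<'E'
from h import *; from bench import r
o=r.get_obs(); plan(o,[.63,.228,.107])
f=r.grab_frame("wrist"); 
cv2.imwrite("pics/w2.png",f["color"][:,:,::-1])
f=r.grab_frame("scene"); cv2.imwrite("pics/s2.png",cv2.resize(f["color"][100:260,230:430],None,fx=3,fy=3)[:,:,::-1])
E
```

```text
clk 3.50 tip [0.6395 0.1956 0.1219] xang -92.46 z [ 0.004 -0.015 -1.   ] F [-0.6 -0.5 -0.6] w -0.0002
twist units [-0.0019 -0.0071 -0.0126]
dp units [-0.268  0.092  0.12 ]
```

View pics/w2.png

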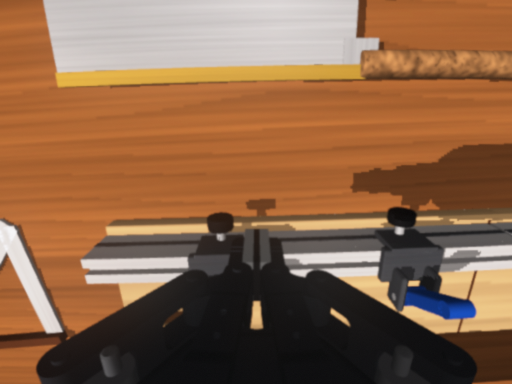

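View pics/s2.png

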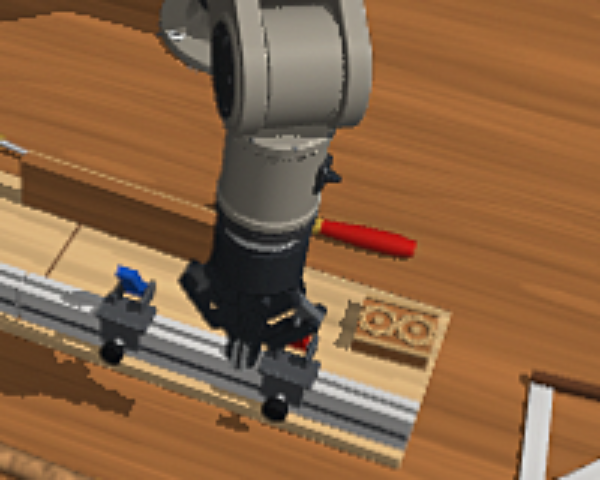

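apply_moves --dp '[[-0.1,0,0.03],[-0.07,0,0.03],[-0.03,0,0.03],[0,0,0.0],[0,0,0]]' --twist '[[-0.002,-0.007,-0.0126],[0,0,0],[0,0,0],[0,0,0],[0,0,0]]' --jaw '[255,255,255,255,255]'

```text
clock: 4.1
tcp_pos: [0.6429, 0.2265, 0.2936]
orientation: [-2.195, 2.226, -0.007]
contact_force: [-0.6, 0.0, -0.6]
grip_width: -0.0004
```

```bash
python3 - <<'E'
from h import *; from bench import r
o=r.get_obs(); plan(o,[.63,.228,.107])
E
```

```text
clk 4.10 tip [0.6454 0.2278 0.1206] xang -90.79 z [ 0.014  0.008 -1.   ] F [-0.6  0.  -0.6] w -0.0004
twist units [-0.0068  0.0038  0.0012]
dp units [0.001 0.13  0.112]
```

apply_moves --dp '[[0,0,0.08],[0,0,0.08],[0,0,0.05],[0,0,0],[0,0,0]]' --twist '[[-0.006,0.003,0],[0,0,0],[0,0,0],[0,0,0],[0,0,0]]' --jaw '[255,255,255,255,255]'

```text
clock: 4.6
tcp_pos: [0.6429, 0.226, 0.2655]
orientation: [2.205, -2.237, -0.001]
contact_force: [0.4, 0.2, -0.7]
grip_width: -0.0002
```

```bash
python3 - <<'E'
from h import *; from bench import r
o=r.get_obs(); plan(o,[.63,.228,.107])
E
```

```text
clk 4.60 tip [0.6428 0.2259 0.0925] xang -90.82 z [-0.001 -0.    -1.   ] F [ 0.4  0.2 -0.7] w -0.0002
twist units [ 0.0003 -0.0001  0.001 ]
dp units [-0.016  0.107 -0.121]
```

apply_moves --dp '[[0,0,-0.06],[0,0,-0.05],[0,0.05,0],[0,0.1,0],[0,0.1,0],[0,0.1,0],[0,0.1,0],[0,0.1,0],[0,0.1,0],[0,0.05,0],[0,0,0],[0,0,0]]' --twist '[[0,0,0],[0,0,0],[0,0,0],[0,0,0],[0,0,0],[0,0,0],[0,0,0],[0,0,0],[0,0,0],[0,0,0],[0,0,0],[0,0,0]]' --jaw '[255,255,255,255,255,255,255,255,255,255,255,255]'

```text
clock: 5.8
tcp_pos: [0.5489, 0.2275, 0.2821]
orientation: [-2.207, 2.233, -0.002]
contact_force: [0.2, 0.1, 0.9]
grip_width: 0.0003
```

```bash
python3 - <<'E'
from h import *; from bench import r
o=r.get_obs(); plan(o,[.555,.228,.107])
f=r.grab_frame("scene"); cv2.imwrite("pics/s3.png",cv2.resize(f["color"][100:260,230:430],None,fx=3,fy=3)[:,:,::-1])
E
```

```text
clk 5.80 tip [0.5492 0.2276 0.1091] xang -90.68 z [ 0.002  0.001 -1.   ] F [0.2 0.1 0.9] w 0.0003
twist units [-0.0009  0.0003  0.0022]
dp units [-0.004 -0.048  0.018]
```

View pics/s3.png

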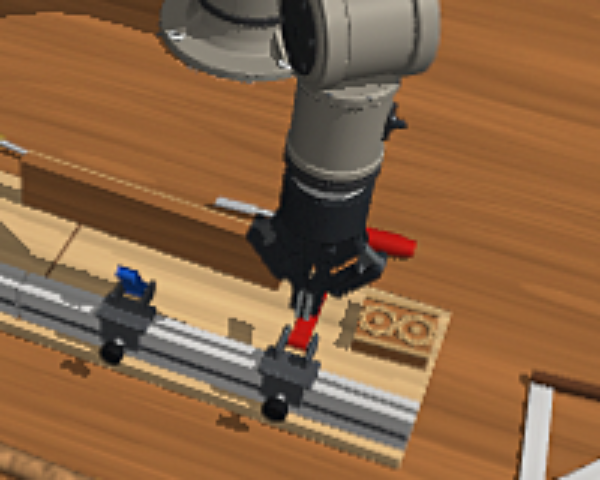

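apply_moves --dp '[[0,0,-0.2],[0,0,-0.3],[0,0,-0.15],[0.15,0.08,0],[0.3,0.15,0],[0.3,0.15,0],[0.3,0.15,0],[0.3,0.15,0],[0.15,0.07,0],[0.08,0.04,0],[0,0,0],[0,0,0],[0,0,0]]' --twist '[[0,0,0],[0,0,0],[0,0,0],[0,0,0],[0,0,0],[0,0,0],[0,0,0],[0,0,0],[0,0,0],[-0.06,0,0],[-0.06,0,0],[0,0,0],[0,0,0]]' --jaw '[255,255,255,255,255,255,255,255,255,255,255,255,255]'

```text
clock: 7.15
tcp_pos: [0.4528, 0.0306, 0.3628]
orientation: [2.073, -2.11, -0.268]
contact_force: [0.3, 0.8, -0.0]
grip_width: 0.0002
```

```bash
python3 - <<'E'
from h import *; from bench import r
o=r.get_obs(); 
t=np.radians(15); Rd=Ro.from_rotvec([0,t,0]).as_matrix()@DN
plan(o,[.40,.03,.15],Rd=Rd)
f=r.grab_frame("scene"); cv2.imwrite("pics/s4.png",cv2.resize(f["color"][80:260,200:430],None,fx=3,fy=3)[:,:,::-1])
E
```

```text
clk 7.15 tip [0.4102 0.0321 0.1951] xang -91.05 z [-0.246  0.008 -0.969] F [ 0.3  0.8 -0. ] w 0.0002
twist units [-0.0062  0.0041 -0.0002]
dp units [ 0.02  -0.01   0.385]
```

View pics/s4.png

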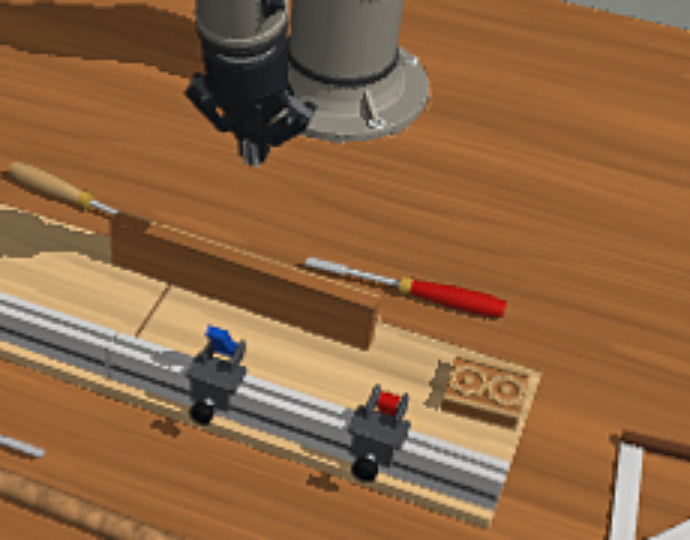

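apply_moves --dp '[[0,-0.03,0.2],[0,-0.035,0.22],[0,-0.035,0.22],[0,-0.035,0.22],[0,-0.03,0.1],[0,0,0.03],[0,0,0],[0,0,0]]' --twist '[[0,0.004,0],[0,0,0],[0,0,0],[0,0,0],[0,0,0],[0,0,0],[0,0,0],[0,0,0]]' --jaw '[255,255,255,255,255,255,255,255]'

```text
clock: 8.0
tcp_pos: [0.4451, 0.0343, 0.2413]
orientation: [2.093, -2.112, -0.236]
contact_force: [0.1, -0.3, -0.1]
grip_width: 0.0002
```

```bash
python3 - <<'E'
from h import *; from bench import r
o=r.get_obs(); 
t=np.radians(15); Rd=Ro.from_rotvec([0,t,0]).as_matrix()@DN
plan(o,[.398,.03,.068],Rd=Rd)
f=r.grab_frame("scene"); cv2.imwrite("pics/s5.png",cv2.resize(f["color"][80:260,200:430],None,fx=3,fy=3)[:,:,::-1])
E
```

```text
clk 8.00 tip [0.4066 0.0344 0.0726] xang -90.53 z [-0.222  0.001 -0.975] F [ 0.1 -0.3 -0.1] w 0.0002
twist units [-0.0179  0.0005  0.0034]
dp units [0.037 0.061 0.054]
```

View pics/s5.png

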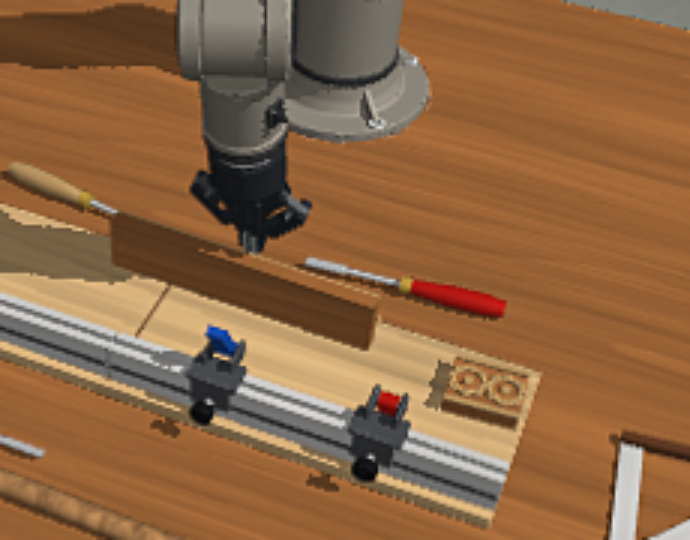

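apply_moves --dp '[[0,-0.06,-0.015],[0,-0.065,-0.015],[0,-0.065,-0.015],[0,-0.065,-0.015],[0,-0.065,-0.015],[0,0,0],[0,0,0]]' --twist '[[0,0,0],[0,0,0],[0,0,0],[0,0,0],[0,0,0],[0,0,0],[0,0,0]]' --jaw '[255,255,255,255,255,255,255]'

```text
clock: 8.75
tcp_pos: [0.4902, 0.0339, 0.2441]
orientation: [2.096, -2.117, -0.23]
contact_force: [0.7, 0.2, -0.7]
grip_width: 0.0
```

```bash
python3 - <<'E'
from h import *; from bench import r
o=r.get_obs(); 
plan(o)
f=r.grab_frame("scene"); cv2.imwrite("pics/s6.png",cv2.resize(f["color"][80:260,200:430],None,fx=3,fy=3)[:,:,::-1])
E
```

```text
clk 8.75 tip [0.4529 0.0342 0.0752] xang -90.58 z [-0.216  0.001 -0.976] F [ 0.7  0.2 -0.7] w 0.0
twist units [ 0.1039 -0.0007  0.003 ]
```

View pics/s6.png

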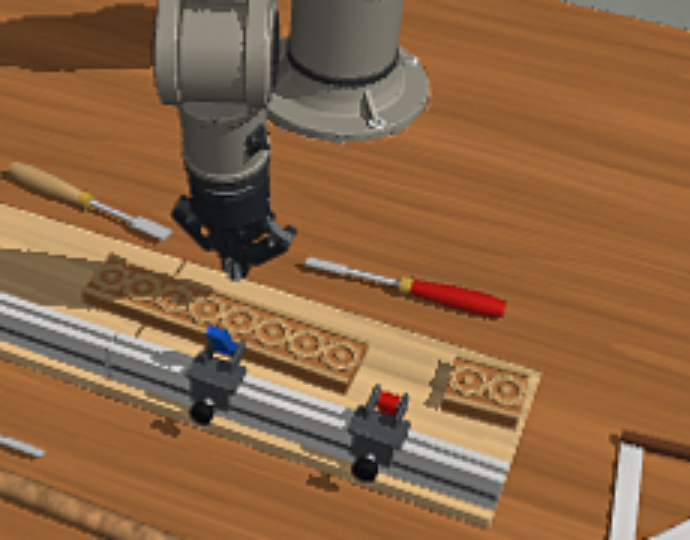

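```bash
python3 - <<'E'
from h import *; from bench import r
f=r.grab_frame("top"); pickle.dump(f,open("top1.pkl","wb"))
cv2.imwrite("pics/t1.png",cv2.resize(f["color"][150:275,150:390],None,fx=3.3,fy=3.3,interpolation=cv2.INTER_CUBIC)[:,:,::-1])
E
```

```text
(no output)
```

View pics/t1.png

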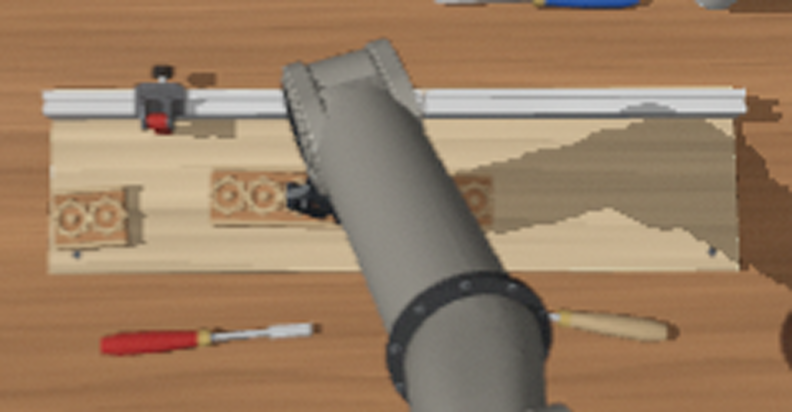

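```bash
python3 - <<'E'
from h import *
f=pickle.load(open("top1.pkl","rb"))
for n,p in dict(fl=(213.9,217.4),bl=(213.9,201.5),fr=(299,219.2),br=(299,203)).items(): print(n,ray(f,[p],.038)[0].round(4))
E
```

```text
fl [0.456 0.178 0.038]
bl [0.5119 0.1775 0.038 ]
fr [ 0.4434 -0.1196  0.038 ]
br [ 0.5004 -0.1216  0.038 ]
```

apply_moves --dp '[[0,0.07,0],[0,0.1,0.02],[0,0.08,0.02],[0,0.02,0.0],[0,0,0],[0,0,0]]' --twist '[[0,0,0],[0,0,0],[0,0,0],[0,0,0],[0,0,0],[0,0,0]]' --jaw '[0,0,0,0,0,0]'

```text
clock: 9.45
tcp_pos: [0.4521, 0.0341, 0.2466]
orientation: [2.095, -2.115, -0.232]
contact_force: [0.8, 0.3, 0.8]
grip_width: 0.0846
```

```bash
python3 - <<'E'
from h import *; from bench import r
o=r.get_obs(); 
plan(o,[.424,.032,.030],L=.160)
E
```

```text
clk 9.45 tip [0.4172 0.0342 0.0905] xang -90.52 z [-0.218  0.    -0.976] F [0.8 0.3 0.8] w 0.0846
twist units [ 0.1049 -0.0011  0.0034]
dp units [ 0.017 -0.165  0.479]
```

apply_moves --dp '[[0,-0.03,0.1],[0,-0.03,0.12],[0,-0.03,0.12],[0,-0.02,0.06],[0,0,0.02],[0,0,0],[0,0,0]]' --twist '[[0,0,0],[0,0,0],[0,0,0],[0,0,0],[0,0,0],[0,0,0],[0,0,0]]' --jaw '[0,0,0,0,0,0,0]'

```text
clock: 10.15
tcp_pos: [0.4561, 0.0342, 0.1902]
orientation: [2.096, -2.117, -0.23]
contact_force: [1.0, -0.3, -0.8]
grip_width: 0.0853
```

```bash
python3 - <<'E'
from h import *; from bench import r
o=r.get_obs(); 
plan(o,[.424,.032,.030],L=.160)
f=r.grab_frame("scene"); cv2.imwrite("pics/s7.png",cv2.resize(f["color"][80:260,200:430],None,fx=3,fy=3)[:,:,::-1])
E
```

```text
clk 10.15 tip [0.4215 0.0344 0.034 ] xang -90.56 z [-0.216  0.001 -0.976] F [ 1.  -0.3 -0.8] w 0.0853
twist units [ 0.1039 -0.0008  0.0031]
dp units [ 0.02  -0.028  0.028]
```

View pics/s7.png

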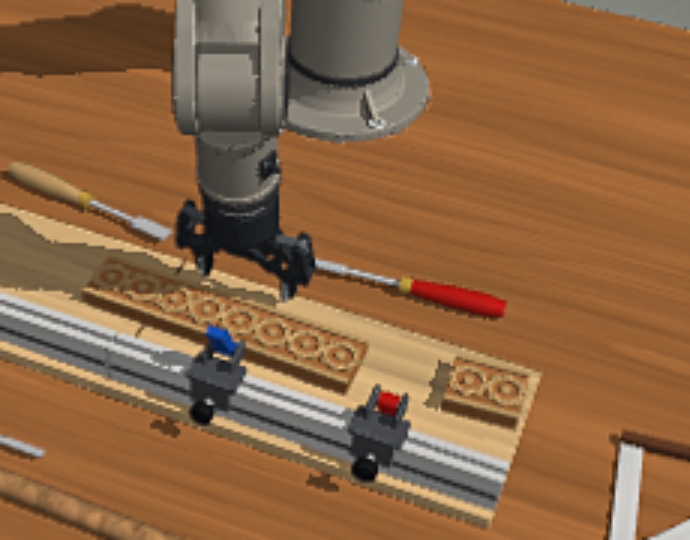

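apply_moves --dp '[[0,0,0.03],[0,0,0.02],[0,0,0],[0,0,0],[0,0,0],[0,0,0],[0,0,0]]' --twist '[[0,0,0.003],[0.022,0,0],[0.022,0,0],[0.022,0,0],[0.022,0,0],[0.01,0,0],[0,0,0]]' --jaw '[0,0,0,0,0,0,0]'

```text
clock: 10.9
tcp_pos: [0.4538, 0.0339, 0.1853]
orientation: [2.197, -2.239, -0.002]
contact_force: [0.3, 0.6, 0.8]
grip_width: 0.0858
```

```bash
python3 - <<'E'
from h import *; from bench import r
o=r.get_obs(); 
plan(o,[.490,.032,.027],L=.160)
f=r.grab_frame("scene"); cv2.imwrite("pics/s8.png",cv2.resize(f["color"][80:260,200:430],None,fx=3,fy=3)[:,:,::-1])
E
```

```text
clk 10.90 tip [0.4531 0.0335 0.0253] xang -91.07 z [-0.004 -0.002 -1.   ] F [0.3 0.6 0.8] w 0.0858
twist units [ 0.0021 -0.0012 -0.0011]
dp units [ 0.007 -0.308 -0.015]
```

View pics/s8.png

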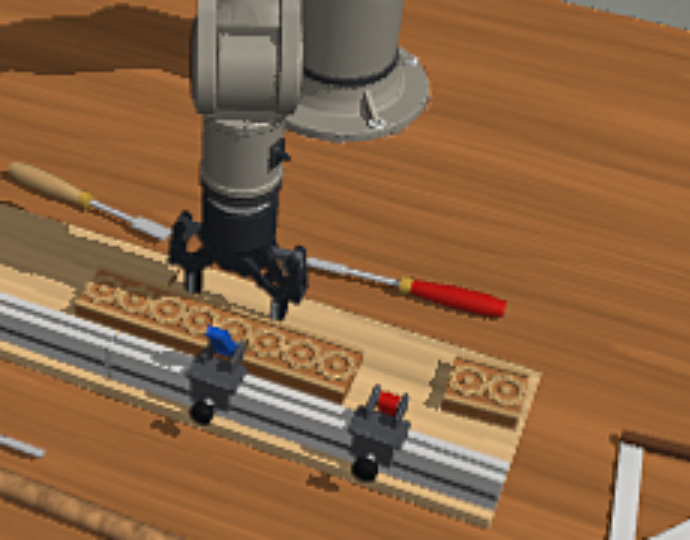

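apply_moves --dp '[[0,-0.05,-0.01],[0,-0.06,0],[0,-0.06,0],[0,-0.06,0],[0,-0.04,0],[0,-0.02,0],[0,0,0],[0,0,0]]' --twist '[[0,0,0],[0,0,0],[0,0,0],[0,0,0],[0,0,0],[0,0,0],[0,0,0],[0,0,0]]' --jaw '[0,0,0,0,0,0,0,0]'

```text
clock: 11.75
tcp_pos: [0.4925, 0.033, 0.1862]
orientation: [2.194, -2.238, -0.006]
contact_force: [-2.2, 0.4, 0.9]
grip_width: 0.0855
```

```bash
python3 - <<'E'
from h import *; from bench import r
o=r.get_obs(); 
plan(o,[.490,.032,.027],L=.160)
f=r.grab_frame("top"); pickle.dump(f,open("top2.pkl","wb"))
cv2.imwrite("pics/t2.png",cv2.resize(f["color"][150:275,150:390],None,fx=3.3,fy=3.3,interpolation=cv2.INTER_CUBIC)[:,:,::-1])
E
```

```text
clk 11.75 tip [0.4912 0.0326 0.0262] xang -91.13 z [-0.008 -0.002 -1.   ] F [-2.2  0.4  0.9] w 0.0855
twist units [ 0.0038 -0.0012 -0.0016]
dp units [ 0.006  0.01  -0.007]
```

View pics/t2.png

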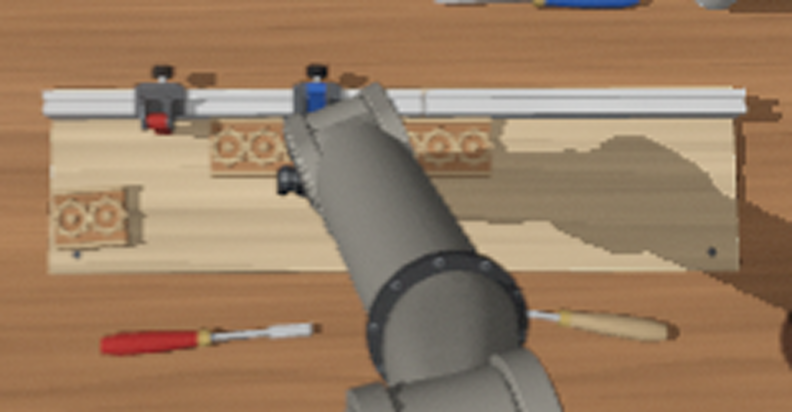

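apply_moves --dp '[[0,0.1,0],[0,0.1,0],[0,0,-0.2],[0,0,-0.3],[0,0,-0.2],[0.15,-0.06,0],[0.3,-0.12,0],[0.3,-0.12,0],[0.3,-0.12,0],[0.3,-0.12,0],[0.15,-0.06,0],[0.07,-0.03,0],[0,0,0],[0,0,0]]' --twist '[[0,0,0],[0,0,0],[0,0,0],[0.003,0,-0.002],[0,0,0],[0,0,0],[0,0,0],[0,0,0],[0,0,0],[0,0,0],[0,0,0],[0,0,0],[0,0,0],[0,0,0]]' --jaw '[0,0,0,0,255,255,255,255,255,255,255,255,255,255]'

```text
clock: 13.2
tcp_pos: [0.531, -0.1577, 0.2734]
orientation: [2.211, -2.225, 0.001]
contact_force: [-0.8, -0.0, 0.8]
grip_width: 0.0002
```

```bash
python3 - <<'E'
from h import *; from bench import r
o=r.get_obs(); 
plan(o,[.543,-.153,.029])
f=r.grab_frame("top"); pickle.dump(f,open("top3.pkl","wb"))
cv2.imwrite("pics/t3.png",cv2.resize(f["color"][150:275,150:390],None,fx=3.3,fy=3.3,interpolation=cv2.INTER_CUBIC)[:,:,::-1])
E
```

```text
clk 13.20 tip [ 0.5306 -0.1583  0.1004] xang -90.37 z [-0.003 -0.004 -1.   ] F [-0.8 -0.   0.8] w 0.0002
twist units [ 0.0012 -0.0019  0.0048]
dp units [-0.047 -0.105  0.594]
```

View pics/t3.png

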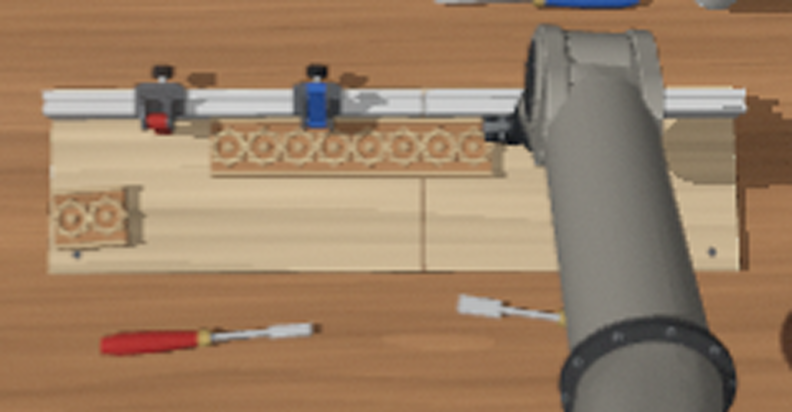

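apply_moves --dp '[[0,-0.04,0.1],[0,-0.04,0.15],[0,-0.02,0.15],[0,0,0.1],[0,0,0.05],[0,0,0],[0,0,0]]' --twist '[[0,0,0.004],[0,0,0],[0,0,0],[0,0,0],[0,0,0],[0,0,0],[0,0,0]]' --jaw '[255,255,255,255,255,255,255]'

```text
clock: 13.95
tcp_pos: [0.5433, -0.1503, 0.2026]
orientation: [2.213, -2.226, -0.003]
contact_force: [0.3, 0.6, 1.0]
grip_width: 0.0001
```

```bash
python3 - <<'E'
from h import *; from bench import r
o=r.get_obs(); 
plan(o,[.543,-.153,.028])
f=r.grab_frame("scene"); cv2.imwrite("pics/s9.png",cv2.resize(f["color"][80:260,180:410],None,fx=3,fy=3)[:,:,::-1])
E
```

```text
clk 13.95 tip [ 0.5427 -0.1504  0.0297] xang -90.34 z [-0.003 -0.001 -1.   ] F [0.3 0.6 1. ] w 0.0001
twist units [ 0.0016 -0.0005  0.005 ]
dp units [ 0.021 -0.002  0.014]
```

View pics/s9.png

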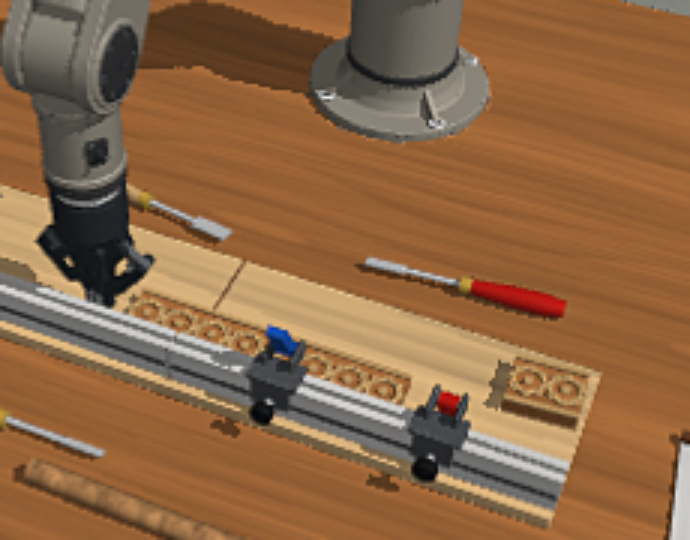

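apply_moves --dp '[[-0.05,0,0.01],[-0.06,0,0],[-0.06,0,0],[-0.06,0,0],[-0.06,0,0],[-0.05,0,0],[-0.02,0,0],[0,0,0],[0,0,0]]' --twist '[[0,0,0.004],[0,0,0],[0,0,0],[0,0,0],[0,0,0],[0,0,0],[0,0,0],[0,0,0],[0,0,0]]' --jaw '[255,255,255,255,255,255,255,255,255]'

```text
clock: 14.9
tcp_pos: [0.5447, -0.1035, 0.2037]
orientation: [2.204, -2.237, 0.004]
contact_force: [0.2, -1.0, 0.8]
grip_width: 0.0002
```

```bash
python3 - <<'E'
from h import *; from bench import r
o=r.get_obs(); 
plan(o,[.543,-.09,.028])
f=r.grab_frame("top"); pickle.dump(f,open("top4.pkl","wb"))
cv2.imwrite("pics/t4.png",cv2.resize(f["color"][160:240,160:330],None,fx=4.6,fy=4.6,interpolation=cv2.INTER_CUBIC)[:,:,::-1])
E
```

```text
clk 14.90 tip [ 0.5448 -0.1039  0.0307] xang -90.86 z [ 0.001 -0.003 -1.   ] F [ 0.2 -1.   0.8] w 0.0002
twist units [-0.0005 -0.0012  0.0006]
dp units [-0.116  0.017  0.022]
```

View pics/t4.png

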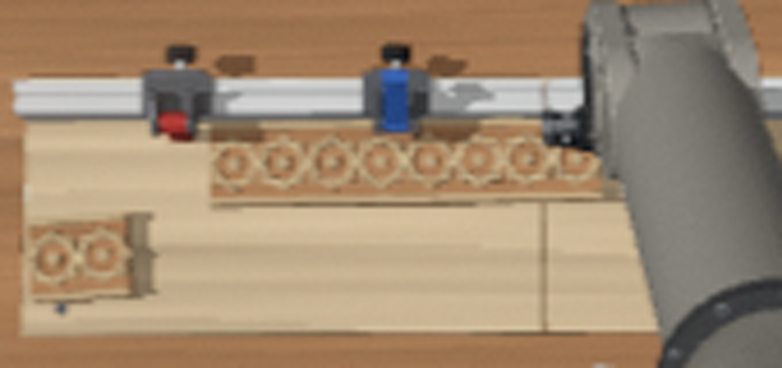

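apply_moves --dp '[[-0.05,0,0.01],[-0.05,0,0],[-0.02,0,0],[0,0,0]]' --twist '[[0,0,0],[0,0,0],[0,0,0],[0,0,0]]' --jaw '[255,255,255,255]'

```text
clock: 15.35
tcp_pos: [0.5448, -0.0934, 0.2037]
orientation: [2.195, -2.242, 0.01]
contact_force: [-0.4, -1.7, 0.7]
grip_width: 0.0001
```

```bash
python3 - <<'E'
from h import *; from bench import r
o=r.get_obs(); 
plan(o,[.543,-.09,.028])
f=pickle.load(open("top4.pkl","rb")); print(ray(f,[(205.6,200)],.038))
f=r.grab_frame("top"); pickle.dump(f,open("top5.pkl","wb"))
cv2.imwrite("pics/t5.png",cv2.resize(f["color"][170:210,180:300],None,fx=6.6,fy=6.6,interpolation=cv2.INTER_CUBIC)[:,:,::-1])
E
```

```text
clk 15.35 tip [ 0.5451 -0.0948  0.0307] xang -91.21 z [ 0.001 -0.008 -1.   ] F [-0.4 -1.7  0.7] w 0.0001
twist units [-0.0008 -0.0038 -0.0023]
dp units [-0.04   0.018  0.022]
[[0.51777501 0.20656186 0.038     ]]
```

View pics/t5.png

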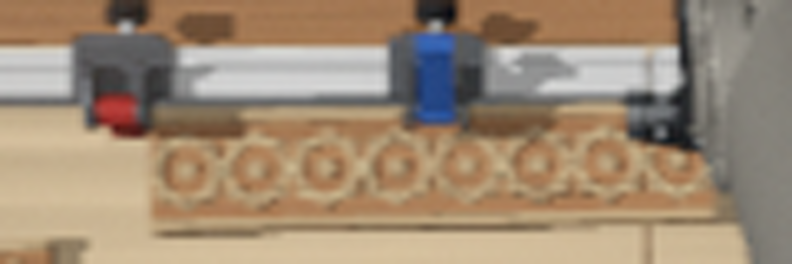

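apply_moves --dp '[[-0.03,0,0.01],[-0.04,0,0],[-0.04,0,0],[0,0,0]]' --twist '[[0,-0.003,-0.002],[0,0,0],[0,0,0],[0,0,0]]' --jaw '[255,255,255,255]'

```text
clock: 15.8
tcp_pos: [0.5447, -0.0902, 0.2037]
orientation: [2.187, -2.244, 0.016]
contact_force: [-0.6, 1.1, -0.1]
grip_width: 0.0002
```

```bash
python3 - <<'E'
from h import *; from bench import r
o=r.get_obs(); 
plan(o,[.543,-.09,.028])
f=r.grab_frame("top"); pickle.dump(f,open("top6.pkl","wb"))
cv2.imwrite("pics/t6.png",cv2.resize(f["color"][170:210,180:300],None,fx=6.6,fy=6.6,interpolation=cv2.INTER_CUBIC)[:,:,::-1])
E
```

```text
clk 15.80 tip [ 0.5449 -0.0925  0.0307] xang -91.48 z [ 0.001 -0.013 -1.   ] F [-0.6  1.1 -0.1] w 0.0002
twist units [-0.0008 -0.0063 -0.0045]
dp units [-0.021  0.016  0.023]
```

View pics/t6.png

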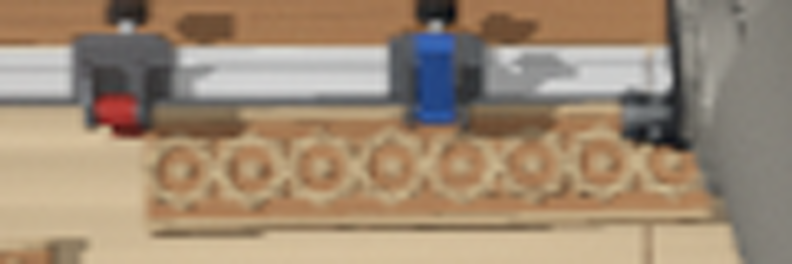

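apply_moves --dp '[[0.07,0,0],[0.05,0,0],[0,0,-0.2],[0,0,-0.3],[0,0,-0.15],[-0.12,0.06,0],[-0.25,0.12,0],[-0.25,0.12,0],[-0.25,0.12,0],[-0.25,0.12,0],[-0.15,0.06,0],[-0.07,0.03,0],[0,0,0],[0,0,0]]' --twist '[[0,0,0],[0,0,0],[0,-0.006,-0.004],[0,0,0],[0,0,0],[0,0,0],[0,0,0],[0,0,0],[0,0,0],[0,0,0],[0,0,0],[0,0,0],[0,0,0],[0,0,0]]' --jaw '[255,255,255,255,255,0,0,0,0,0,0,0,0,0]'

```text
clock: 17.25
tcp_pos: [0.4622, 0.0689, 0.2778]
orientation: [-2.212, 2.231, 0.019]
contact_force: [-0.1, -0.3, 0.1]
grip_width: 0.0851
```

```bash
python3 - <<'E'
from h import *; from bench import r
o=r.get_obs(); 
plan(o,[.462,.075,.028],L=.16)
f=r.grab_frame("top"); pickle.dump(f,open("top7.pkl","wb"))
cv2.imwrite("pics/t7.png",cv2.resize(f["color"][170:210,180:300],None,fx=6.6,fy=6.6,interpolation=cv2.INTER_CUBIC)[:,:,::-1])
E
```

```text
clk 17.25 tip [0.4609 0.0703 0.1178] xang -90.48 z [-0.008  0.009 -1.   ] F [-0.1 -0.3  0.1] w 0.0851
twist units [0.004  0.0042 0.0038]
dp units [-0.033 -0.015  0.749]
```

View pics/t7.png

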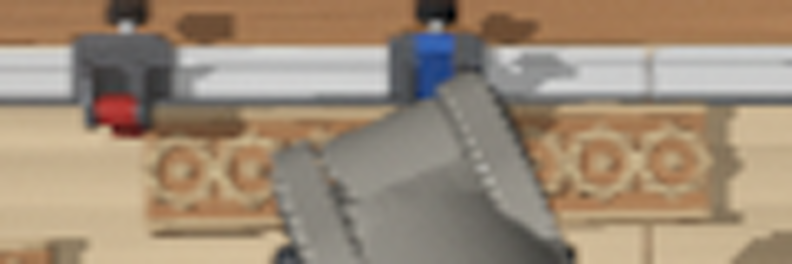

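apply_moves --dp '[[-0.02,0,0.12],[0,0,0.2],[0,0,0.2],[0,0,0.12],[0,0,0.05],[0,0,0],[0,0,0]]' --twist '[[0.004,0.004,-0.002],[0,0,0],[0,0,0],[0,0,0],[0,0,0],[0,0,0],[0,0,0]]' --jaw '[0,0,0,0,0,0,0]'

```text
clock: 18.0
tcp_pos: [0.4664, 0.0638, 0.1926]
orientation: [-2.199, 2.241, -0.007]
contact_force: [0.2, 0.8, -0.0]
grip_width: 0.0851
```

```bash
python3 - <<'E'
from h import *; from bench import r
o=r.get_obs(); 
plan(o,[.493,.075,.028],L=.16)
E
```

```text
clk 18.00 tip [0.4672 0.0635 0.0326] xang -91.07 z [ 0.005 -0.002 -1.   ] F [ 0.2  0.8 -0. ] w 0.0851
twist units [-0.0023 -0.0008 -0.0011]
dp units [-0.1   -0.213  0.039]
```

apply_moves --dp '[[0,-0.04,0.02],[0,-0.05,0.02],[0,-0.05,0],[0,-0.05,0],[0,-0.04,0],[-0.01,-0.04,0],[-0.01,-0.04,0],[0,0,0]]' --twist '[[0,0,0],[0,0,0],[0,0,0],[0,0,0],[0,0,0],[0,0,0],[0,0,0],[0,0,0]]' --jaw '[0,0,0,0,0,0,0,0]'

```text
clock: 18.8
tcp_pos: [0.4956, 0.0647, 0.1868]
orientation: [2.185, -2.221, -0.018]
contact_force: [0.5, -0.6, -0.0]
grip_width: 0.0855
```

```bash
python3 - <<'E'
from h import *; from bench import r
o=r.get_obs(); 
plan(o,[.493,.075,.028],L=.16)
f=r.grab_frame("top"); pickle.dump(f,open("top8.pkl","wb"))
cv2.imwrite("pics/t8.png",cv2.resize(f["color"][170:210,180:300],None,fx=6.6,fy=6.6,interpolation=cv2.INTER_CUBIC)[:,:,::-1])
E
```

```text
clk 18.80 tip [0.4914 0.0632 0.0268] xang -90.93 z [-0.027 -0.01  -1.   ] F [ 0.5 -0.6 -0. ] w 0.0855
twist units [ 0.0126 -0.0048  0.    ]
dp units [-0.099 -0.012 -0.011]
```

View pics/t8.png

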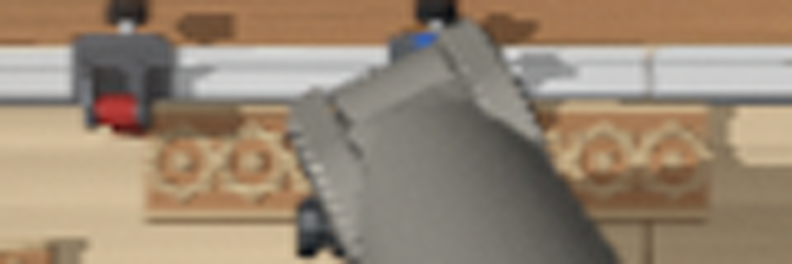

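apply_moves --dp '[[0,-0.06,0],[0,-0.07,0],[0,-0.07,0]]' --twist '[[0.012,-0.004,0],[0,0,0],[0,0,0]]' --jaw '[0,0,0]'

```text
clock: 19.15
tcp_pos: [0.5005, 0.0636, 0.1814]
orientation: [2.17, -2.204, -0.045]
contact_force: [-22.1, 1.7, 15.1]
grip_width: 0.0852
```

```bash
python3 - <<'E'
from h import *; from bench import r
o=r.get_obs(); 
plan(o,[.493,.075,.028],L=.16)
E
```

```text
clk 19.15 tip [0.4917 0.0614 0.0217] xang -90.85 z [-0.055 -0.013 -0.998] F [-22.1   1.7  15.1] w 0.0852
twist units [ 0.026  -0.0068  0.0006]
dp units [-0.113 -0.006 -0.055]
```

apply_moves --dp '[[0,0.06,-0.03],[0,0.1,-0.03],[0,0.1,0],[0,0,-0.2],[0,0,-0.3],[0,0,-0.3],[0.15,0,-0.2],[0.3,0,0],[0.35,-0.05,0],[0.35,-0.1,0],[0.3,-0.1,0],[0.2,-0.1,0],[0.1,-0.05,0],[0,0,0],[0,0,0]]' --twist '[[0,0,0],[0,0,0],[0.025,-0.006,0],[0,0,0],[0,0,0],[0,0,0],[0,0,0],[0,0,0],[0,0,0],[0,0,0],[0,0,0],[0,0,0],[0,0,0],[0,0,0],[0,0,0]]' --jaw '[0,0,0,0,0,255,255,255,255,255,255,255,255,255,255]'

```text
clock: 20.65
tcp_pos: [0.5173, -0.1519, 0.3262]
orientation: [-2.192, 2.216, -0.042]
contact_force: [0.7, 0.0, 0.1]
grip_width: 0.0003
```

```bash
python3 - <<'E'
from h import *; from bench import r
o=r.get_obs(); 
plan(o,[.543,-.12,.028])
f=r.grab_frame("top"); pickle.dump(f,open("top9.pkl","wb"))
cv2.imwrite("pics/t9.png",cv2.resize(f["color"][170:210,180:300],None,fx=6.6,fy=6.6,interpolation=cv2.INTER_CUBIC)[:,:,::-1])
o=r.get_obs()
w=r.grab_frame("wrist"); pickle.dump((o,w),open("w9.pkl","wb"));cv2.imwrite("pics/w9.png",w["color"][:,:,::-1])
c=f["color"].astype(float)
for row in (190,194,198): print(row,[(i,c[row,i].astype(int).tolist()) for i in range(198,208)])
E
```

```text
clk 20.65 tip [ 0.5236 -0.1522  0.1533] xang -90.62 z [ 0.036 -0.002 -0.999] F [0.7 0.  0.1] w 0.0003
twist units [-0.0174 -0.0006  0.0027]
dp units [-0.272 -0.12   1.049]
190 [(198, [148, 109, 87]), (199, [132, 94, 75]), (200, [110, 74, 57]), (201, [110, 73, 55]), (202, [130, 94, 69]), (203, [134, 107, 79]), (204, [121, 102, 76]), (205, [122, 103, 77]), (206, [118, 100, 76]), (207, [116, 100, 74])]
194 [(198, [195, 174, 141]), (199, [196, 175, 141]), (200, [195, 175, 141]), (201, [191, 167, 133]), (202, [181, 155, 118]), (203, [158, 131, 97]), (204, [150, 112, 79]), (205, [168, 130, 94]), (206, [179, 152, 114]), (207, [188, 164, 128])]
198 [(198, [207, 185, 152]), (199, [206, 184, 151]), (200, [206, 185, 152]), (201, [200, 176, 140]), (202, [186, 154, 116]), (203, [177, 147, 110]), (204, [178, 153, 116]), (205, [182, 159, 121]), (206, [176, 152, 115]), (207, [173, 146, 110])]
```

View pics/t9.png

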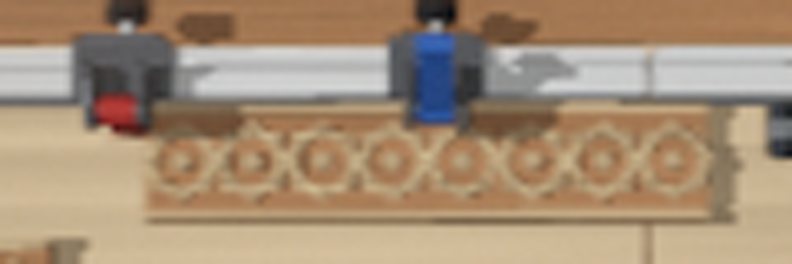

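View pics/w9.png

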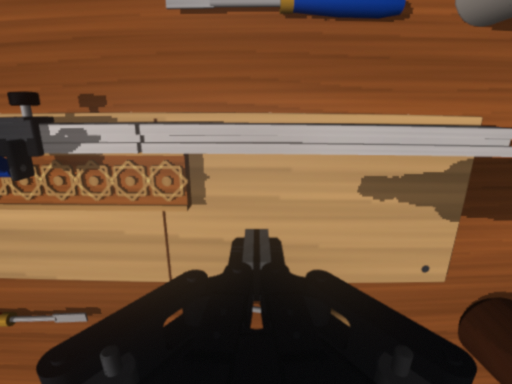

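```bash
python3 - <<'E'
from h import *
f=pickle.load(open("top9.pkl","rb")); c=f["color"].astype(float); g=c.mean(2)
# front edge: brown frontmolding -> dark/gap
for col in (215,240,265,282): print(col,[(i,int(g[i,col]),int(c[i,col,0]-c[i,col,2])) for i in range(183,209)])
for u in (201.3,201.8,202.3): print(u,ray(f,[(u,196)],.038).round(4))
print([ (i,c[196,i].astype(int).tolist()) for i in range(284,294)])
for u in (287,287.7,288.4): print(u,ray(f,[(u,196)],.038).round(4))
# red arm colours
for row in (184,186,188,189): print(row,[(i,c[row,i].astype(int).tolist()) for i in range(192,206)])
E
```

```text
215 [(183, 204, 0), (184, 165, 0), (185, 109, 20), (186, 101, 43), (187, 84, 52), (188, 80, 57), (189, 80, 55), (190, 99, 43), (191, 134, 61), (192, 129, 72), (193, 107, 68), (194, 100, 70), (195, 104, 72), (196, 123, 71), (197, 135, 62), (198, 158, 61), (199, 129, 79), (200, 125, 82), (201, 135, 80), (202, 154, 62), (203, 114, 53), (204, 172, 56), (205, 177, 55), (206, 180, 54), (207, 181, 56), (208, 186, 55)]
240 [(183, 86, -6), (184, 76, -3), (185, 118, 31), (186, 145, 51), (187, 110, 56), (188, 123, 62), (189, 145, 60), (190, 151, 61), (191, 131, 80), (192, 131, 84), (193, 137, 71), (194, 139, 61), (195, 126, 69), (196, 123, 78), (197, 130, 78), (198, 146, 60), (199, 145, 61), (200, 136, 76), (201, 133, 77), (202, 156, 61), (203, 115, 53), (204, 171, 55), (205, 179, 55), (206, 181, 55), (207, 185, 57), (208, 186, 56)]
265 [(183, 202, 0), (184, 140, 0), (185, 123, 40), (186, 161, 61), (187, 127, 78), (188, 122, 81), (189, 121, 79), (190, 128, 69), (191, 125, 68), (192, 136, 69), (193, 162, 61), (194, 168, 59), (195, 165, 61), (196, 130, 61), (197, 123, 59), (198, 123, 68), (199, 1
[... 1545 characters left out ...]
, 58]), (203, [109, 95, 73]), (204, [127, 109, 84]), (205, [124, 106, 81])]
188 [(192, [167, 150, 128]), (193, [86, 87, 89]), (194, [71, 49, 47]), (195, [118, 44, 40]), (196, [143, 46, 42]), (197, [140, 41, 37]), (198, [141, 42, 38]), (199, [134, 41, 37]), (200, [110, 53, 51]), (201, [73, 60, 61]), (202, [67, 59, 55]), (203, [95, 71, 51]), (204, [111, 78, 55]), (205, [111, 79, 54])]
189 [(192, [186, 166, 135]), (193, [138, 121, 99]), (194, [136, 119, 97]), (195, [183, 162, 131]), (196, [169, 144, 115]), (197, [91, 32, 30]), (198, [90, 31, 29]), (199, [87, 30, 24]), (200, [81, 29, 27]), (201, [66, 33, 31]), (202, [73, 53, 44]), (203, [105, 76, 54]), (204, [113, 79, 53]), (205, [115, 87, 61])]
```

apply_moves --dp '[[-0.03,-0.05,0.15],[-0.03,-0.08,0.25],[0,-0.05,0.25],[0,0,0.2],[0,0,0.1],[0,0,0.05],[0,0,0],[0,0,0]]' --twist '[[-0.017,0,0.002],[0,0,0],[0,0,0],[0,0,0],[0,0,0],[0,0,0],[0,0,0],[0,0,0]]' --jaw '[255,255,255,255,255,255,255,255]'

```text
clock: 21.55
tcp_pos: [0.5408, -0.1336, 0.2055]
orientation: [-2.22, 2.218, -0.002]
contact_force: [-0.2, -0.6, 0.8]
grip_width: 0.0001
```

```bash
python3 - <<'E'
from h import *; from bench import r
o=r.get_obs(); 
plan(o,[.546,-.10,.029])
E
```

```text
clk 21.55 tip [ 0.5414 -0.1333  0.0325] xang -89.95 z [ 0.004  0.002 -1.   ] F [-0.2 -0.6  0.8] w 0.0001
twist units [-0.0019  0.0009  0.0083]
dp units [-0.278 -0.038  0.03 ]
```

apply_moves --dp '[[-0.05,-0.02,0.02],[-0.06,-0.02,0.01],[-0.06,0,0],[-0.06,0,0],[-0.04,0,0],[-0.04,0,0],[-0.06,0,0],[-0.06,0,0]]' --twist '[[0,0,0.008],[0,0,0],[0,0,0],[0,0,0],[0,0,0],[0,0,0],[0,0,0],[0,0,0]]' --jaw '[255,255,255,255,255,255,255,255]'

```text
clock: 22.35
tcp_pos: [0.5475, -0.0837, 0.2051]
orientation: [-2.196, 2.244, -0.017]
contact_force: [0.4, -27.4, -0.6]
grip_width: 0.0001
```

```bash
python3 - <<'E'
from h import *; from bench import r
o=r.get_obs(); 
plan(o,[.546,-.10,.029])
E
```

```text
clk 22.35 tip [ 0.549  -0.0849  0.0321] xang -91.24 z [ 0.009 -0.007 -1.   ] F [  0.4 -27.4  -0.6] w 0.0001
twist units [-0.0043 -0.0031 -0.0025]
dp units [0.126 0.022 0.027]
```

apply_moves --dp '[[0.06,0,0],[0.1,0,0],[0.1,0,0],[0,0,-0.2],[0,0,-0.3],[0,0,-0.3],[0.1,0.1,-0.2],[0.3,0.1,0],[0.3,0.1,0],[0.1,0,0],[0,0,0],[0,0,0]]' --twist '[[0,0,0],[0,0,0],[0,0,0],[-0.004,-0.003,-0.002],[0,0,0],[0,0,0],[0,0,0],[0,0,0],[0,0,0],[0,0,0],[0,0,0],[0,0,0]]' --jaw '[255,255,255,255,255,255,255,255,255,255,255,255]'

```text
clock: 23.55
tcp_pos: [0.5077, -0.2173, 0.3305]
orientation: [-2.2, 2.239, 0.001]
contact_force: [-0.5, 1.0, -0.5]
grip_width: -0.0002
```

```bash
python3 - <<'E'
from h import *; from bench import r
o=r.get_obs(); 
plan(o)
f=r.grab_frame("top"); pickle.dump(f,open("top10.pkl","wb"))
cv2.imwrite("pics/t10.png",cv2.resize(f["color"][170:210,180:300],None,fx=6.6,fy=6.6,interpolation=cv2.INTER_CUBIC)[:,:,::-1])
w=r.grab_frame("scene"); pickle.dump(w,open("sc10.pkl","wb"));cv2.imwrite("pics/s10.png",cv2.resize(w["color"][150:260,200:400],None,fx=4,fy=4,interpolation=cv2.INTER_CUBIC)[:,:,::-1])
c=f["color"].astype(float); g=c.mean(2)
for row in (194,198): print(row,[(i,c[row,i].astype(int).tolist()) for i in range(198,208)])
print([ (i,c[196,i].astype(int).tolist()) for i in range(282,294)])
for col in (215,240,265,282): print(col,[(i,int(g[i,col])) for i in list(range(183,188))+list(range(201,206))])
for row in (188,189,190): print(row,[(i,c[row,i].astype(int).tolist()) for i in range(192,206)])
E
```

```text
clk 23.55 tip [ 0.5079 -0.217   0.1575] xang -91.01 z [ 0.001  0.002 -1.   ] F [-0.5  1.  -0.5] w -0.0002
twist units [-0.0006  0.0009 -0.0006]
194 [(198, [195, 174, 140]), (199, [194, 173, 140]), (200, [194, 172, 138]), (201, [184, 160, 125]), (202, [180, 155, 119]), (203, [163, 139, 105]), (204, [140, 101, 69]), (205, [170, 134, 97]), (206, [181, 155, 118]), (207, [186, 161, 126])]
198 [(198, [205, 184, 151]), (199, [205, 184, 150]), (200, [206, 185, 152]), (201, [196, 170, 136]), (202, [183, 151, 114]), (203, [185, 157, 120]), (204, [185, 160, 123]), (205, [178, 153, 117]), (206, [170, 143, 107]), (207, [172, 145, 109])]
[(282, [172, 127, 91]), (283, [173, 128, 91]), (284, [180, 141, 102]), (285, [187, 159, 121]), (286, [172, 147, 110]), (287, [148, 122, 92]), (288, [138, 121, 95]), (289, [139, 120, 96]), (290, [140, 122, 97]), (291, [170, 149, 120]), (292, [199, 179, 145]), (293, [200, 180, 147])]
215 [(183, 204), (184, 164), (185, 109), (186, 100), (187, 84), (201, 135), (202, 156), (203, 113), (204, 172), (205, 177)]
240 [(183, 88), (184, 73), (185, 113), (186, 142), (187, 120)
[... 566 characters left out ...]
, 68, 49]), (204, [113, 80, 57]), (205, [112, 80, 56])]
189 [(192, [186, 166, 135]), (193, [137, 121, 99]), (194, [135, 119, 97]), (195, [183, 162, 130]), (196, [169, 142, 113]), (197, [90, 33, 28]), (198, [86, 27, 24]), (199, [85, 25, 24]), (200, [84, 32, 27]), (201, [66, 34, 32]), (202, [73, 54, 45]), (203, [103, 75, 53]), (204, [112, 79, 54]), (205, [114, 84, 58])]
190 [(192, [206, 184, 151]), (193, [203, 182, 148]), (194, [203, 181, 149]), (195, [206, 185, 152]), (196, [200, 171, 140]), (197, [175, 134, 109]), (198, [146, 107, 86]), (199, [133, 95, 76]), (200, [108, 73, 56]), (201, [123, 86, 64]), (202, [134, 101, 74]), (203, [126, 102, 75]), (204, [122, 103, 79]), (205, [122, 104, 77])]
```

View pics/t10.png

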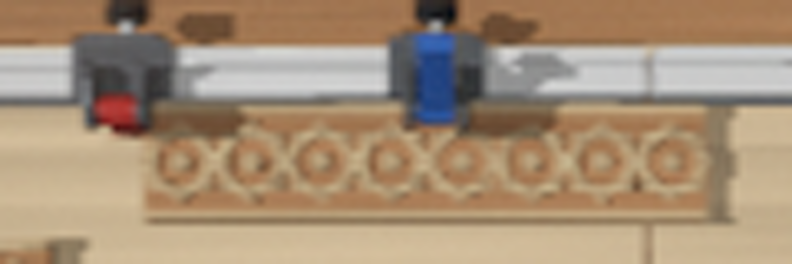

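View pics/s10.png

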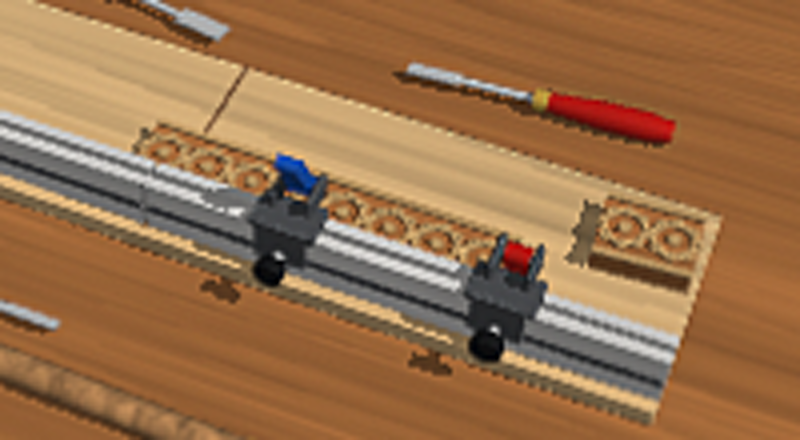

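```bash
python3 - <<'E'
from h import *; from bench import r
f=pickle.load(open("top10.pkl","rb"))
for col,v in ((215,202.5),(240,202.5),(265,202.55),(282,202.6)):
    p=ray(f,[(col,v)],.038)[0]; print(col,p.round(4),"fence dist",round(.5672+.0164*p[1]-p[0],4))
X=cloud(f); S=X[188:201,208:284].reshape(-1,3); A=np.c_[S[:,:2],np.ones(len(S))]; print("strip top plane",np.linalg.lstsq(A,S[:,2],rcond=None)[0],np.median(S[:,2]))
print("red arm px",X[184:189,198].round(3).tolist()); print("blue",X[176:184:2,246].round(3).tolist())
o=r.get_obs();print(o["clock"],o["qvel"].round(3)); r.hand_in()
E
```

```text
215 [0.5083 0.1737 0.038 ] fence dist 0.0618
240 [0.5064 0.086  0.038 ] fence dist 0.0622
265 [ 0.5044 -0.0019  0.038 ] fence dist 0.0627
282 [ 0.503  -0.0618  0.038 ] fence dist 0.0632
 ** On entry to DLASCL parameter number  4 had an illegal value
 ** On entry to DLASCL parameter number  4 had an illegal valueTraceback (most recent call last):
  File "<stdin>", line 5, in <module>
    x, resids, rank, s = _umath_linalg.lstsq(a, b, rcond,
                         ~~~~~~~~~~~~~~~~~~~^^^^^^^^^^^^^
                                             signature=signature)
                                             ^^^^^^^^^^^^^^^^^^^^
    raise LinAlgError("SVD did not converge in Linear Least Squares")
numpy.linalg.LinAlgError: SVD did not converge in Linear Least Squares
```

```bash
python3 - <<'E'
from h import *; from bench import r
f=pickle.load(open("top10.pkl","rb"))
X=cloud(f); S=X[188:201,208:284].reshape(-1,3); S=S[np.isfinite(S).all(1)]; A=np.c_[S[:,:2],np.ones(len(S))]; print("strip top plane",np.linalg.lstsq(A,S[:,2],rcond=None)[0],np.median(S[:,2]))
print("red arm px",X[184:190,198].round(3).tolist()); print("blue",X[176:184:2,246].round(3).tolist())
o=r.get_obs();print(o["clock"],o["qvel"].round(3)); r.hand_in()
E
```

```text
strip top plane [0.04111707 0.00044674 0.01492787] 0.036580763559122806
red arm px [[0.568, 0.227, 0.084], [0.564, 0.227, 0.088], [0.56, 0.226, 0.09], [0.557, 0.227, 0.089], [0.554, 0.227, 0.084], [0.555, 0.231, 0.056]]
blue [[0.585, 0.062, 0.129], [0.578, 0.062, 0.133], [0.573, 0.062, 0.12], [0.568, 0.063, 0.109]]
23.65 [-0.011 -0.001 -0.002  0.003  0.001 -0.002  0.002]
the job is handed in; nothing more can be done
```

The job is handed in at about 24 s on the robot's clock. The red stop is flipped down. The strip has been tipped onto its back with its carving up, pushed against the fence, and slid left until it met the red stop.

- **Against the fence:** I pressed the strip's front edge with about 22 N. In the last top image, its front edge measured 62–63 mm from the fence face, against a nominal 64 mm, so it is flush within the 2 mm calibration error. The measured yaw to the fence was about 0.005 rad (limit 0.02).
- **Against the red stop:** I made two pushes. The first stalled about 1 mm short, and the second stopped against the red stop at about 27 N.
- **After the last push:** I did not press against the fence again after the second push on the stop. The image showed at most a few tenths of a millimetre of movement at the right end.
- **Flatness:** The median depth reading put the top of the strip at 37 mm, against 38 mm expected. The fitted plane showed a 0.04 rad slope across the width, within the 0.06 limit. I put that down to noise from the carving, but I did not confirm it.
- **Other things:** The red arm hangs down in front of the fence and the blue arm is still up. The gouges and the cut piece looked unmoved in the images I viewed. I did not measure any of the loose objects again, including the mallet, bottle, saw and set square. The arm is clear of everything.

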